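Strip the dust pot of the bench suction for cleaning

ROBOT

A 6-joint arm with a two-finger parallel gripper is mounted at the origin on a cart in front of the work surface, level with it; the furniture and walls round the work are solid. World frame = base frame: x ahead of the robot, y to its left, z up, the work surface at z = 0. Lengths are in mm, angles in rad, forces in N, time in s.
With the tool pointing down it reaches from about 325 to 900 mm from the base axis. Payload 6.1 kg.
Tool frame: the origin (TCP) lies at the very end of the fingers, on their centre line; the grasp point (between the pads) lies 19 mm behind it (ctrl.tcp_to_grasp is the distance from the TCP to the grasp point, in mm); z points along the fingers, y is the line along which they close (so a half turn about z gives the same grasp; the last joint's range is limited). The gripper opens to 87 mm and grips with 3 to 60 N. Pads are 19 mm wide; open, the fingers measure 117 mm over their backs; the gripper's body (75 mm by 190 mm) begins 51 mm behind the grasp point.
Start: joints at [1.064, 0.22, 1.526, -0, 1.395, -0.126], TCP at [232.287, 580.223, 222.538] pointing down, gripper open.
Joint ranges: [-2.98, 2.98], [-0.91, 2.08], [0.09, 2.57], [-1.24, 4.39], [0.2, 2.65], [-2.68, 2.68]. Speed limits (rad/s): [2.57, 2.57, 3.01, 3.14, 3.14, 3.14].

INTERFACE

Orientations are given as [roll, pitch, yaw] about the fixed x, y, z axes, in that order (R = Rz(yaw) Ry(pitch) Rx(roll)).
In Python, from bench import ctrl, claw, kinematics, optics, sign_off gives the robot as it stands. Calls block until the motion is done:
- ctrl.move_ptp(position, orientation): joint-space move of the TCP to a pose.
- ctrl.move_l(position, attitude=None, feed=150, max_force=None): straight line of the TCP; attitude=None keeps the orientation; feed is the mean speed in mm/s. With max_force (N) it stops when the force on the tool has changed by that much, and returns True; else False.
- ctrl.move_j(angles): joint-space move.
- claw.grip(opening): finger opening in mm; the grip force is fixed at half the most; returns when the fingers have stopped.
- ctrl.dwell(seconds).
- kinematics.inverse_kinematics(position, orientation): joint angles nearest the present ones, or None.
- ctrl.get_state(): the state.
- optics.grab_frame(name): name is "scene" or "side" or "wrist"; returns the picture (420x560x3 uint8, red, green, blue); there is no depth.
- optics.camera_info(name): a dict with "mtx" (3x3 intrinsics, pixels), "origin" and "attitude" of the camera in the world; the wrist camera has in their place "tool_from_camera" (4x4, takes a point from camera to tool coordinates, whose origin is the TCP and whose axes are the flange's). Camera axes: x right, y down, z forward; pixel columns grow to the right and rows downward; lengths in mm; the calibration is good to about 2 mm. The wrist camera is an equidistant fisheye: a pixel r from the principal point sees the ray r / f radians off the axis. A picture is of the moment at which its call begins: read the wrist's pose just before it. camera_info takes no time and is no camera call.
A pose or a line that the arm cannot do raises ctrl.PlanningError and nothing moves.
- sign_off(): hands the job in; it is judged then, once.
The state is a dict: "time_s": time; "qpos": joint angles; "qd": joint speeds; "joint_torque": joint torques, N m; "ee_pos": TCP position; "tcp_rot": TCP orientation; "ft_force": force on the tool from outside, world axes, zero at the start; "ft_torque": the same for the moment, N m; "grip_width": finger opening in mm; "grip_force": force on a finger pad.
Only numpy, scipy, OpenCV 4.12 (cv2) and the standard library are available. Lean on these libraries where they do the work, as an engineer would, in place of code of your own. Each camera call takes 0.05 s, during which the arm holds its last target. There are 200 camera calls.

TASK

Take the dust pot apart for cleaning: swing the retaining bar aside as far as it goes and leave it open, lift off the cover and set it, knob up, wholly on the black foam sheet, then lift the filter cage out of the pot and stand it upright in the steel tray. Set both parts down rather than dropping them, and do not disturb the trimmer, the coupling and the wooden wedge lying around.

Things in the scene. Friction and masses are not known exactly. Their poses are not given: they have to be found in the camera images.
- pot: Fixed aluminium pot, 90 mm across, on a grey base plate 190 (x) x 104 (y) x 12 mm. Origin: on the bench under the pot's axis; yaw within 0.35. Inside 78 mm across, rim 67 mm above the bench. A steel post 14 mm thick, 64 mm from the axis on its +x side (away from the robot), carries the retaining bar; a black hose spigot sticks out to 65 mm from the axis on its +y side, 34 mm up.
- bar (a joint): Retaining bar, dark steel, 16 mm wide, 132 to 140 mm above the bench, turning level about the post. Rad: 0 = across the pot (along pot -x), 4 mm above the cover's knob; grows counter-clockwise seen from above to the stop at 1.5, where it points to pot -y (robot's right). Starts at 0 to 0.15, always blocking the cover. Light friction (0.04 N m), stays where left.
- bar_peg (a point): Middle of the upright round black finger peg on the free end of the bar: 14 mm thick, 30 mm tall, from 140 to 170 mm above the bench (this point at 155 mm); its axis is 128 mm from the pivot.
- bar_pivot (a point): Axis of the bar's hinge, at the top of the post, 136 mm above the bench.
- cover: Loose aluminium cap, 0.15 kg, 90 mm across, 33 mm tall, hollow below, with a black knob on top, 24 mm across, gripped 42 to 57 mm above the origin. Origin: centre of the cap's lower edge; z up through the knob. Starts resting on the flange of the filter cage, lower edge 71 mm above the bench, hiding the cage, whose stem stands 25 mm up inside it: raise it over 30 mm before moving sideways.
- cage: Loose steel filter cage, 0.14 kg, in the pot: slotted cup 66 to 70 mm across, flange 90 mm across (47 to 51 mm above the origin) that rests on the pot's rim, collar to 56 mm, round lifting stem on the axis 12 mm thick, top at 76 mm. Origin: centre of the foot's underside, at the start 20 mm above the bench; z up. Hangs 47 mm deep with 4 mm clearance: lift it straight up over 50 mm.
- foam_sheet: Black foam sheet lying on the bench, 158 (x) x 169 (y) x 6 mm. Origin: centre of its underside. Foam sheet and steel tray lie to the left of the pot, one nearer the robot and one farther off; which is which varies.
- steel_tray: Shallow square steel tray on the bench, 140 x 140 mm outside, 14 mm tall, walls and floor 3 mm. Origin: centre of its underside.
- trim_tool: Battery trimmer lying on the bench near its front edge, 32 x 143 x 30 mm, origin under its middle. Bystander.
- coupling: Metal tube coupling lying on the bench, 19 x 42 x 17 mm, origin under its middle. Bystander.
- wedge: Brown wooden wedge lying on the bench, 30 x 85 x 24 mm, origin under its middle. Bystander.

How it is judged:
By the outcome, as a careful person would: the job done as asked, in the order asked, and still so for the second after the job is handed in, with the robot touching nothing.
It also fails if it takes over 70 s, if anything falls off the work surface, if the arm or the gripper's body presses on something with over 40 N, if the wrist force passes 120 N, or if a joint passes its speed limit or range.

## Working session

There is one attempt and no reset: what is moved stays moved. The work goes in short steps, each a Python script; the robot and the scene stay as the last script left them, time stands still between calls to the robot, and variables do not carry over. Pictures are saved under pics/ and viewed, at most 13 in all, crops included, and the job is handed in when it is done.

```bash
mkdir -p pics && python3 - <<'E'
from bench import ctrl, claw, kinematics, optics
import cv2
for n in ["scene","side"]:
    im=optics.grab_frame(n); cv2.imwrite(f"pics/{n}0.png",im[:,:,::-1])
    print(n,optics.camera_info(n))
print(optics.camera_info("wrist")); s=ctrl.get_state(); print(s)
E
```

```text
scene {'mtx': array([[398.17633014,   0.        , 277.58355582],
       [  0.        , 398.17633014, 201.03771336],
       [  0.        ,   0.        ,   1.        ]]), 'origin': array([ -26.17455733, -412.40370897,  577.90268466]), 'attitude': array([-2.06017547,  0.01875185, -0.80594065])}
side {'mtx': array([[388.38627453,   0.        , 274.35233181],
       [  0.        , 388.38627453, 208.29593509],
       [  0.        ,   0.        ,   1.        ]]), 'origin': array([587.99660513, 986.19631918, 596.5216533 ]), 'attitude': array([-2.09068686, -0.00638277,  3.08645778])}
{'mtx': array([[325.1922621 ,   0.        , 271.16791349],
       [  0.        , 325.1922621 , 209.00933929],
       [  0.        ,   0.        ,   1.        ]]), 'tool_from_camera': array([[-2.51879758e-04, -9.58193259e-01, -2.86121679e-01,
         7.86928182e+01],
       [ 9.99999872e-01, -3.66893638e-04,  3.48366769e-04,
        -7.23094563e-01],
       [-4.38778914e-04, -2.86121555e-01,  9.58193229e-01,
        -1.62578901e+02],
       [ 0.00000000e+00,  0.00000000e+00,  0.00000000e+00,
         1.00000000e+00]])}
{'time_s': 0.1, 'qpos': array([ 1.06389827e+00,  2.21177933e-01,  1.52746769e+00,  3.45829354e-05,
        1.39469268e+00, -1.26082945e-01]), 'qd': array([ 1.81525793e-04, -3.69467902e-03, -5.58765192e-04,  5.33469755e-05,
        2.33129765e-05,  2.74462954e-04]), 'joint_torque': array([ 4.53938965e-04, -4.95946670e+01, -3.88517582e+01,  7.02301087e-02,
        5.15540445e-02,  9.99885913e-06]), 'ee_pos': array([232.01519573, 579.75437441, 221.54300135]), 'tcp_rot': array([-3.13986514e+00, -2.53280611e-04,  2.76077124e+00]), 'ft_force': array([ 0.24422243, -0.08564075,  0.45808407]), 'ft_torque': array([ 0.03872372, -0.02299163, -0.01327119]), 'grip_force': 0.0, 'grip_width': 87.01788317844972}
```

View pics/scene0.png

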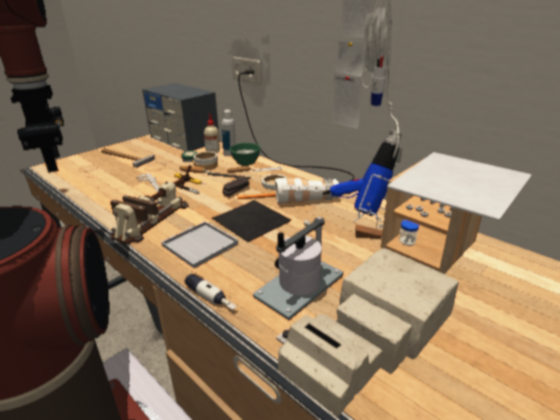

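View pics/side0.png

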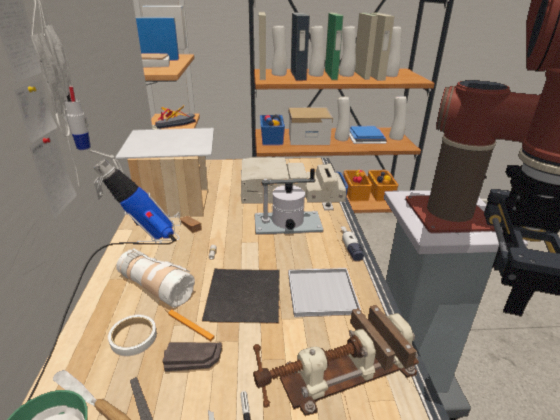

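The pictures show the tray nearer the robot (scene ~(200,243), side ~(322,292)) and the foam farther off ((252,219), (243,295)). The pot is at (300,265)/(289,205), with its bar lying roughly along -x. There are stone blocks to its right. Next come rough ray casts and an enlarged composite.

```bash
cat > h.py <<'E'
from bench import ctrl, claw, kinematics, optics
import numpy as np, cv2
from scipy.spatial.transform import Rotation as Ro
def rot(e): return Ro.from_euler('xyz',e).as_matrix()
def ray(name,px,st=None):
    c=optics.camera_info(name); K=c['mtx']
    x=(px[0]-K[0,2])/K[0,0]; y=(px[1]-K[1,2])/K[1,1]
    if name=='wrist':
        r=np.hypot(x,y); d=np.array([x/r*np.sin(r),y/r*np.sin(r),np.cos(r)]) if r>0 else np.array([0,0,1.])
        T=c['tool_from_camera']; R=rot(st['tcp_rot'])
        return R@T[:3,3]+st['ee_pos'], R@T[:3,:3]@d
    d=np.array([x,y,1]); d/=np.linalg.norm(d)
    return c['origin'], rot(c['attitude'])@d
def plane(name,px,z,st=None):
    o,d=ray(name,px,st); return o+d*(z-o[2])/d[2]
def tri(rays):
    A=np.zeros((3,3));b=np.zeros(3)
    for o,d in rays:
        P=np.eye(3)-np.outer(d,d);A+=P;b+=P@o
    p=np.linalg.solve(A,b); return p,[np.linalg.norm((np.eye(3)-np.outer(d,d))@(p-o)) for o,d in rays]
E
python3 - <<'E'
from h import *
np.set_printoptions(precision=1,suppress=True)
for n,p,z in [("side",(289,186),121),("side",(312,173),155),("scene",(321,226),155),("scene",(282,240),155)]: print(n,p,plane(n,p,z))
for q in [(210,270),(280,271),(279,321),(205,319)]: print('foam',plane("side",q,6))
for q in [(289,271),(350,271),(357,312),(294,313)]: print('tray',plane("side",q,14))
for q in [(256,217),(320,217),(322,229),(255,231)]: print('plate side',plane("side",q,12))
for q in [(343,274),(294,309),(255,292)]: print('plate sc',plane("scene",q,12))
s=cv2.imread('pics/scene0.png')[200:330,230:400]; t=cv2.imread('pics/side0.png')[150:280,190:360]
cv2.imwrite('pics/c.png',cv2.resize(np.hstack([s,t]),None,fx=2.35,fy=2.35,interpolation=cv2.INTER_CUBIC))
E
```

```text
side (289, 186) [492.3  35.8 121. ]
side (312, 173) [429.5  27.4 155. ]
scene (321, 226) [522.5   4.  155. ]
scene (282, 240) [432.8  27.4 155. ]
foam [697.5 246.2   6. ]
foam [530.5 257.8   6. ]
foam [543.3 416.9   6. ]
foam [693.8 404.    6. ]
tray [510.1 268.7  14. ]
tray [366.3 275.5  14. ]
tray [381.6 407.7  14. ]
tray [511.7 404.2  14. ]
plate side [584.2  15.4  12. ]
plate side [397.7  23.7  12. ]
plate side [402.2  88.1  12. ]
plate side [588.   89.8  12. ]
plate sc [580.2 -18.8  12. ]
plate sc [423.5 -11.7  12. ]
plate sc [405.4  82.8  12. ]
```

View pics/c.png

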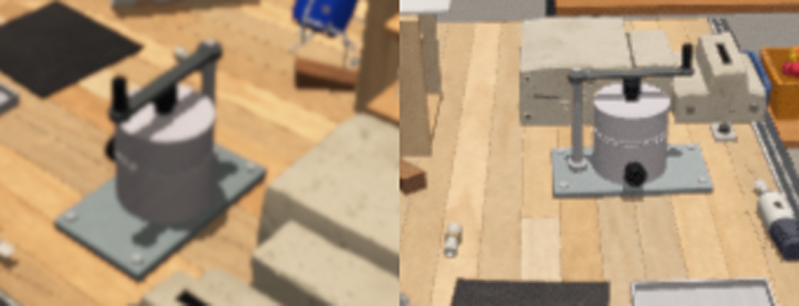

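The composite shows the bar across the pot, the peg toward the robot at scene (120,95) and side (688,57), and stone blocks on the -y side. Rough numbers agree: pot about (490,37), peg about (431,27,155). Next, wrist views from above.

```bash
python3 - <<'E'
from h import *
import pickle
o=[np.pi,0,np.pi]
st={}
ctrl.move_l([232,580,330],feed=200)
for n,p in [("A",[470,330,330]),("B",[470,20,330])]:
    ctrl.move_ptp(p,o); ctrl.dwell(.2)
    st[n]=ctrl.get_state(); im=optics.grab_frame("wrist"); cv2.imwrite(f"pics/w{n}.png",im[:,:,::-1])
pickle.dump(st,open('st.pkl','wb')); print(st['B'])
E
```

```text
{'time_s': 3.7167, 'qpos': array([-1.23319005e-01, -2.06964335e-01,  1.75755279e+00,  1.81918588e-04,
        1.59115339e+00, -1.69587229e+00]), 'qd': array([-0.00240511, -0.0008495 ,  0.0021376 , -0.00195644, -0.00034758,
       -0.00059013]), 'joint_torque': array([-1.16476456e-01, -3.01330554e+01, -4.01316440e+01, -5.06392575e-02,
        7.20823137e-02,  4.60522715e-03]), 'ee_pos': array([470.16838058,  20.98785767, 329.93194284]), 'tcp_rot': array([ 3.14139358e+00, -1.25336911e-04, -3.13983199e+00]), 'ft_force': array([0.09740429, 0.22571885, 0.26471851]), 'ft_torque': array([ 0.03184101, -0.00934736,  0.01356363]), 'grip_force': 0.0, 'grip_width': 86.96434206519305}
```

View pics/wA.png

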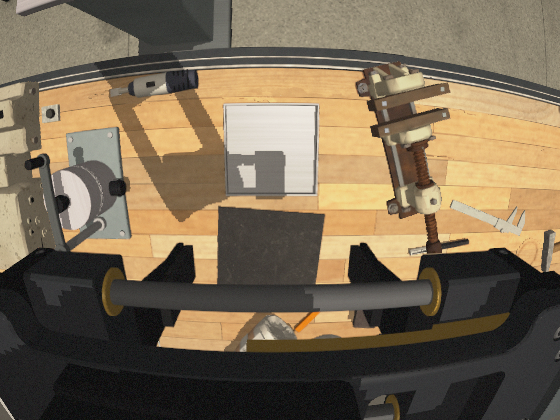

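View pics/wB.png

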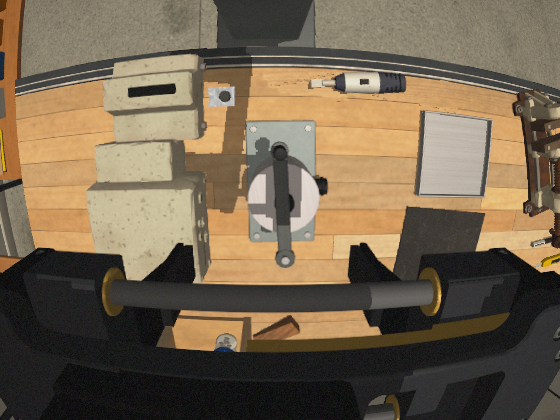

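View A shows the tray corners near (225,104)-(318,195) and the foam below it. View B shows the pot at (282,200), pivot (285,258), peg (280,152), and the stone blocks left of col 210. Next I'll measure these and check the blocks' height.

```bash
python3 - <<'E'
from h import *
import pickle
np.set_printoptions(precision=1,suppress=True)
st=pickle.load(open('st.pkl','rb'));B=st['B'];A=st['A']
W=lambda p,z,s=B: plane('wrist',p,z,s)
c=[W(p,12) for p in [(247,122),(315,121),(314,241),(250,241)]]; print('plate',*c,'ctr',np.mean(c,0)[:2])
print('tray',*[W(p,14,A) for p in [(225,104),(321,104),(318,195),(225,195)]])
print('foamA',*[W(p,6,A) for p in [(219,206),(324,213)]], 'B', *[W(p,6) for p in [(409,206),(484,212)]])
# circles / blobs
img=cv2.imread('pics/wB.png'); g=cv2.cvtColor(img,cv2.COLOR_BGR2GRAY); 
m=((g<60)*255).astype('uint8')
for n,(x0,y0,x1,y1) in {'peg':(262,135,298,172)}.items():
    cs,_=cv2.findContours(m[y0:y1,x0:x1],0,1)
    for k in cs:
        if cv2.contourArea(k)>30: print(n,cv2.boundingRect(k),cv2.minEnclosingCircle(k))
print('peg top',W((280,153),170),'peg tri',tri([ray('scene',(281,236)),ray('side',(312,171))]))
print('pivot W',W((285,258),140),'tri',tri([ray('scene',(321,222)),ray('side',(265,182))]))
print('knob',tri([ray('wrist',(285,204),B),ray('side',(289,184))]), 'spigot tri',tri([ray('wrist',(321,186),B),ray('side',(290,224))]))
print('coverctr W',W((282,197),104))
print('block',tri([ray('scene',(348,283)),ray('wrist',(184,184),B)]),tri([ray('scene',(384,250)),ray('wrist',(193,278),B)]))
for n,q in [('shelfL',(400,157)),('shelfF',(386,185)),('shelfR',(530,180))]: print(n,plane('scene',q,250),plane('scene',q,200))
print('shelf base',plane('scene',(383,247),0))
z=np.hstack([img[100:280,200:360],img[100:280,60:220]]); cv2.imwrite('pics/z.png',cv2.resize(z,None,fx=2.5,fy=2.5,interpolation=cv2.INTER_CUBIC))
E
```

```text
plate [401.9 -14.9  12. ] [399.8  84.8  12. ] [588.2  89.5  12. ] [588.1 -13.   12. ] ctr [494.5  36.6]
tray [373.9 263.1  14. ] [373.5 403.   14. ] [511. 402.  14.] [511.1 260.   14. ]
foamA [530.9 248.6   6. ] [542.3 414.1   6. ] B [531.  249.2   6. ] [541.8 411.8   6. ]
peg (10, 10, 16, 27) ((18.5, 23.5), 13.656599998474121)
peg top [429.4  29.2 170. ] peg tri (array([431.3,  29.8, 162.9]), [np.float64(1.2408777148536883), np.float64(1.2408777148536345)])
pivot W [557.6  37.2 140. ] tri (array([559.1,  33.6, 134.7]), [np.float64(1.6482147122228301), np.float64(1.6482147122228379)])
knob (array([493.3,  36.8, 127.9]), [np.float64(0.7433771978606911), np.float64(0.7433771978606604)]) spigot tri (array([492.8,  93.1,  34.2]), [np.float64(0.34275414007202915), np.float64(0.34275414007208393)])
coverctr W [491.8  33.9 104. ]
block (array([479.6, -94.1,  89.3]), [np.float64(2.148117877123965), np.float64(2.1481178771240246)]) (array([614.2, -91.2,  93. ]), [np.float64(1.2578557774191454), np.float64(1.2578557774191783)])
shelfL [738.9 -39.2 250. ] [855.5  17.7 200. ]
shelfF [595.5 -88.8 250. ] [690.3 -39.5 200. ]
shelfR [ 793.5 -279.2  250. ] [ 918.5 -258.9  200. ]
shelf base [748.8 -21.3   0. ]
```

View pics/z.png

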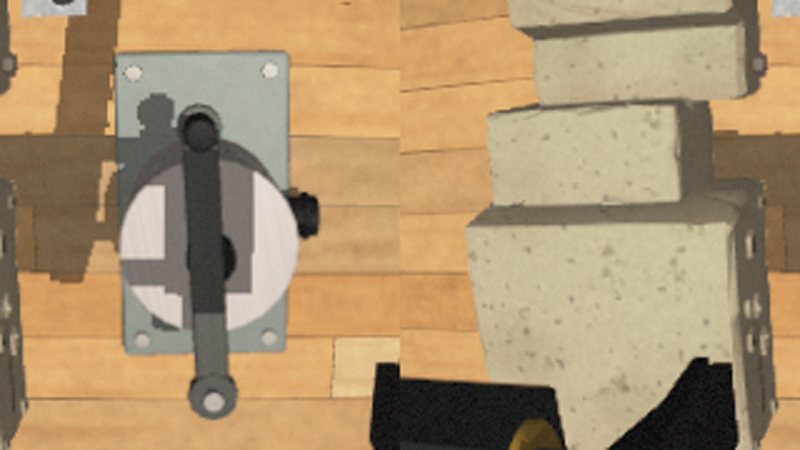

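The numbers agree: pivot to peg measures 129 mm (128 given), the plate centre is (494,37) with yaw about 0, and the blocks are about 90 mm high, so they clear the bar. Now I'll swing the bar with the fingers straddling the peg.

```bash
python3 - <<'E'
from h import *
pv=np.array([559,36.5]); r=128.5
def P(a,z): return [pv[0]-r*np.cos(a),pv[1]-r*np.sin(a),z]
a=0.058
claw.grip(34)
ctrl.move_ptp(P(a,200),[np.pi,0,a])
print(ctrl.move_l(P(a,146),feed=100,max_force=8)); claw.grip(22)
print(ctrl.get_state()['grip_width'],ctrl.get_state()['ee_pos'])
hit=False
for a in np.arange(0.16,1.70,0.14):
    hit=ctrl.move_l(P(a,146),[np.pi,0,a],feed=130,max_force=10)
    if hit: break
s=ctrl.get_state(); print(a,hit,s['ee_pos'],s['tcp_rot'],s['ft_force'],s['time_s'])
ctrl.dwell(.3); s=ctrl.get_state(); print(s['ft_force'])
for n in ['scene','side']: cv2.imwrite(f'pics/{n}1.png',optics.grab_frame(n)[:,:,::-1])
x=[cv2.imread(f'pics/{n}1.png')[130:330,y:y+200] for n,y in [('scene',220),('side',180)]]
cv2.imwrite('pics/d.png',cv2.resize(np.hstack(x),None,fx=2,fy=2))
E
```

```text
False
22.102469555258452 [430.75981954  29.06423398 146.09035109]
1.5600000000000003 False [556.17143361 -91.40324939 145.19487512] [-3.13899287e+00 -7.73612337e-04  1.55524033e+00] [-1.86078478  0.98759008 -1.45830539] 11.9
[-4.73510961  2.58591993 -1.78548136]
```

View pics/d.png

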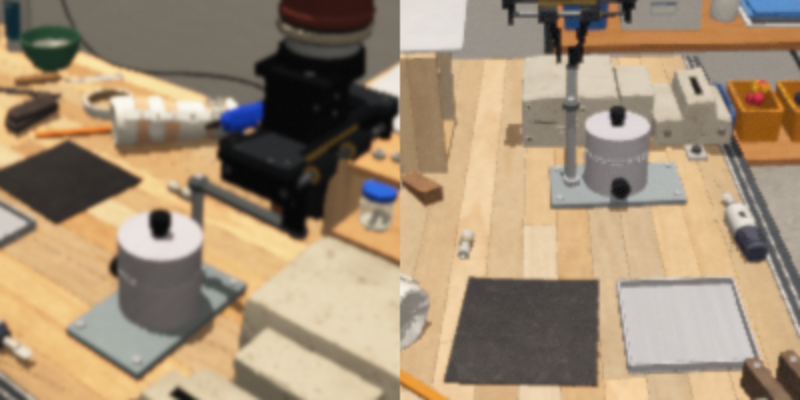

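The bar has reached about 1.52 rad with a light reaction, so it is at or near its stop. The knob is now clear at scene (300,241), side (288,188). I'll nudge the bar to confirm the stop, then move the cover.

```bash
python3 - <<'E'
from h import *
import sys
np.set_printoptions(precision=1,suppress=True)
pv=np.array([559,36.5]); r=128.5; D=[np.pi,0,np.pi]
def P(a,z): return [pv[0]-r*np.cos(a),pv[1]-r*np.sin(a),z]
print('stop',ctrl.move_l(P(1.66,146),[np.pi,0,1.66],feed=60,max_force=7)); s=ctrl.get_state(); print(s['ee_pos'],s['ft_force'])
p=s['ee_pos']; claw.grip(34); ctrl.move_l([p[0],p[1],205],feed=150)
k,e=tri([ray('scene',(300,241)),ray('side',(288.5,188.5))]); print('knob',k,e)
k=np.array([493.4,36.8])
claw.grip(54)
ctrl.move_ptp([k[0],k[1],205],D)
print(ctrl.move_l([*k,108],feed=100,max_force=8),ctrl.get_state()['ee_pos'])
claw.grip(10); s=ctrl.get_state(); print(s['grip_width'],s['grip_force'],s['ft_force'])
if not 20<s['grip_width']<28: sys.exit('grasp?')
p=s['ee_pos']
ctrl.move_l([p[0],p[1],p[2]+50],feed=70); ctrl.move_l([p[0],p[1],p[2]+100],feed=150)
ctrl.dwell(.2); s=ctrl.get_state(); print(s['grip_width'],s['ft_force'],s['time_s'],p)
np.save('p.npy',p)
for n in ['scene','side']: cv2.imwrite(f'pics/{n}2.png',optics.grab_frame(n)[:,:,::-1])
x=[cv2.imread(f'pics/{n}2.png')[130:330,y:y+200] for n,y in [('scene',220),('side',180)]]
cv2.imwrite('pics/e.png',cv2.resize(np.hstack(x),None,fx=2,fy=2))
E
```

```text
stop True
[556.2 -90.9 143.8] [-4.  -0.4  3.5]
knob [495.2  37.8 115.7] [np.float64(1.918439669905726), np.float64(1.9184396699057449)]
False [494.1  36.7 108.7]
22.77432774356392 30.0001054094173 [-0.4 -0.3  1.8]
22.84286460088603 [ 0.4 -0.9 -1.1] 18.825 [493.5  36.8 108.1]
```

View pics/e.png

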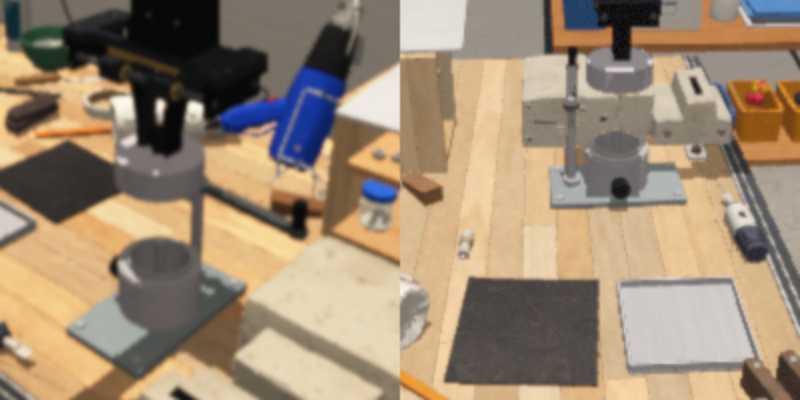

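The cover is lifted level, but I can't see the cage stem in the pot. I'll enlarge that area, since the cage may have come up inside the cover.

```bash
python3 - <<'E'
import cv2,numpy as np
a=cv2.imread('pics/scene2.png')[190:300,255:350]; b=cv2.imread('pics/side2.png')[145:255,245:340]
cv2.imwrite('pics/f.png',cv2.resize(np.hstack([a,b]),None,fx=4.2,fy=4.2,interpolation=cv2.INTER_CUBIC))
E
```

```text
(no output)
```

View pics/f.png

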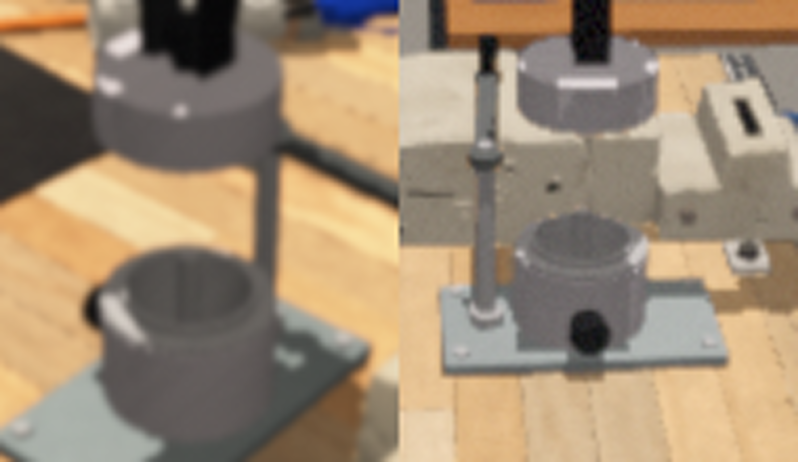

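The opening seen in the pot measures about 120/170 of the outer width, or roughly 64 mm. That is the cage's cup, not the 78 mm bore, and a faint stem shows at (190,280). Nothing hangs under the cover, so the cage stayed in the pot. Placing the cover now.

```bash
python3 - <<'E'
from h import *
import pickle
np.set_printoptions(precision=1,suppress=True)
D=[np.pi,0,np.pi]; p=np.load('p.npy'); f=[616,328]
zt=p[2]-71+6
ctrl.move_l([*f,p[2]+100],feed=260)
ctrl.move_l([*f,zt+12],feed=130); ctrl.dwell(.2)
print('touch',ctrl.move_l([*f,zt-3],feed=15,max_force=3)); s=ctrl.get_state(); print(s['ee_pos'],zt,s['ft_force'])
claw.grip(54); ctrl.move_l([s['ee_pos'][0],s['ee_pos'][1],200],feed=130)
ctrl.move_ptp([470,60,300],D); ctrl.dwell(.2)
st=ctrl.get_state(); im=optics.grab_frame('wrist')[:,:,::-1]; cv2.imwrite('pics/w3.png',im); pickle.dump(st,open('st3.pkl','wb'))
cv2.imwrite('pics/side3.png',optics.grab_frame('side')[:,:,::-1]); sd=cv2.imread('pics/side3.png')
print(st['time_s'],st['ee_pos'])
# predicted pixel region of the pot
cv2.imwrite('pics/g.png',np.hstack([cv2.resize(im[100:280,170:350],(400,400),interpolation=cv2.INTER_CUBIC),cv2.resize(sd[150:350,180:380],(400,400))]))
E
```

```text
touch True
[615.7 327.9  41.9] 43.11660693267535 [-0.2 -0.5  5.1]
26.2417 [470.2  60.6 299.5]
```

View pics/g.png

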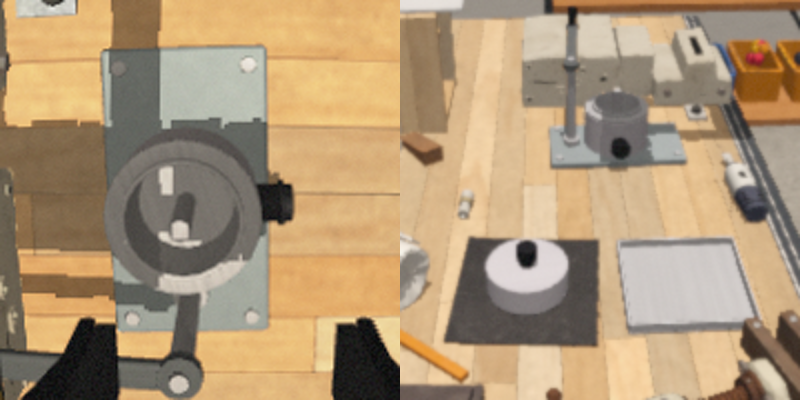

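The cover sits knob up in the middle of the foam (side crop (527,290)). The bar is open, and the cage is in the pot with its stem top lit at crop (180,231), which is frame (251,204). Now the cage.

```bash
python3 - <<'E'
from h import *
import pickle,sys
np.set_printoptions(precision=1,suppress=True)
D=[np.pi,0,np.pi]; st=pickle.load(open('st3.pkl','rb'))
k=plane('wrist',(251,204),96,st)[:2]; print('stem',k)
k=(k+np.array([493.9,36.8]))/2 if np.linalg.norm(k-[493.9,36.8])<6 else sys.exit('stem?')
claw.grip(23)
ctrl.move_ptp([*k,170],D); ctrl.move_l([*k,103],feed=130); ctrl.dwell(.15)
print(ctrl.move_l([*k,73],feed=50,max_force=5),ctrl.get_state()['ee_pos'])
s=ctrl.get_state()
if s['ee_pos'][2]>78: sys.exit('blocked')
claw.grip(5); s=ctrl.get_state(); print(s['grip_width'],s['grip_force'],s['ft_force'])
if not 9<s['grip_width']<15: sys.exit('grasp?')
p=s['ee_pos']; np.save('p2.npy',p)
print('jam',ctrl.move_l([p[0],p[1],p[2]+62],feed=60,max_force=12)); 
ctrl.dwell(.15); s=ctrl.get_state(); print(s['ee_pos'],s['grip_width'],s['ft_force'],s['time_s'])
E
```

```text
stem [494.3  36.5]
False [494.2  36.7  73. ]
11.05542341123319 29.99995943158865 [-0.1  0.4  2.5]
jam False
[494.1  36.7 134.8] 11.419640371819938 [ 0.9  0.2 -0.8] 31.075
```

```bash
python3 - <<'E'
from h import *
import sys
np.set_printoptions(precision=1,suppress=True)
p=np.load('p2.npy'); t=[442.4,332]; zt=p[2]-17
ctrl.move_l([p[0],p[1],p[2]+90],feed=120)
s=ctrl.get_state(); print(s['grip_width'])
if s['grip_width']<9: sys.exit('lost')
ctrl.move_l([*t,p[2]+90],feed=220)
ctrl.move_l([*t,zt+10],feed=120); ctrl.dwell(.2)
print('touch',ctrl.move_l([*t,zt-3],feed=15,max_force=3)); s=ctrl.get_state(); print(s['ee_pos'],zt,s['ft_force'])
claw.grip(23); ctrl.dwell(.2); q=s['ee_pos']
ctrl.move_l([q[0],q[1],110],feed=80); ctrl.move_l([q[0],q[1],220],feed=200)
ctrl.move_ptp([480,150,320],[np.pi,0,np.pi]); ctrl.dwell(.2); print(ctrl.get_state()['time_s'])
a=optics.grab_frame('side')[140:360,160:400,::-1]; b=optics.grab_frame('scene')[190:300,170:350,::-1]
cv2.imwrite('pics/k.png',np.hstack([cv2.resize(a,(430,394)),cv2.resize(b,(370,394))]))
E
```

```text
11.264208502271533
touch True
[442.2 331.9  56.4] 56.34550815057939 [-0.7  0.3  4. ]
38.125
```

View pics/k.png

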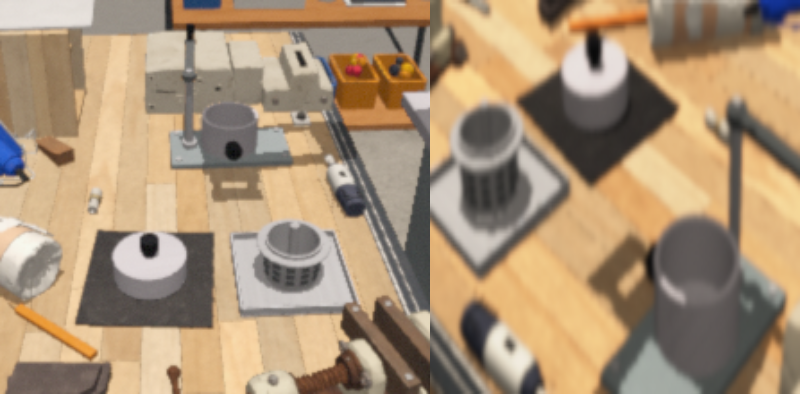

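The cage stands upright in the tray (side crop (292,255)). The cover is knob up on the foam (149,262), the bar is open, and the trimmer, coupling and wedge are undisturbed.

```bash
python3 -c "
from bench import sign_off; print(sign_off())"
```

```text
the job is handed in; nothing more can be done
None
```

The job is handed in after about 38 s: the bar is open at its stop, the cover is knob up on the foam, and the cage stands upright in the tray, with the trimmer, coupling and wedge untouched; no verdict was returned.

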